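# Release the trailer coupling from its test ball and hold it up

## Task

On the examination desk a small bicycle-trailer coupling sits latched on the ball of a test bench. Turn its lock a quarter turn anticlockwise (seen from above) until it clicks over and frees the latch collar, then pull the collar back along the tongue against its spring, keep it back and lift the coupling off the ball. Finish while still holding it up so that its socket can be photographed: level, still, over the ball and at least 6 cm above where it sat, carried by the gripper alone; leave the other things on the desk where they are.

Things in the scene. Friction and masses are not known exactly. Their poses are not given: they have to be found in the camera images.
- bench: Fixed dark steel plate 310 x 100 x 10 mm on the desk. Origin on the desk under the ball, x along the plate, z up. A 44 mm wide block carries the ball stud: hexagon 38 mm wide with its top 27 mm below the ball's centre, 16 mm thick neck, greased 32 mm ball. At x = 205 mm a rubber saddle, its floor 73 mm above the desk, holds up the coupling's tongue.
- ball (a point): Centre of the bench's 32 mm steel ball, 80 mm above the desk. Axes as the bench.
- coupling: Loose coupling, 0.64 kg (varies by a fifth), 262 mm long. Origin: socket centre, at the start on the ball's centre. x along the tongue to the tail, z up. Round head 48 mm wide from 24 mm above to 4 mm below the origin, clear of the ball once raised 21 mm. Tongue: 30 mm square tube, axis at z = 8 mm, x = 35 to 238 mm, loose in the saddle (2.5 mm play). Balances at x = 54 mm.
- collar_grip (a point): Centre of the latch collar, the dark ribbed sleeve on the tongue right behind the head; moves with it (x = 58, z = 8 mm of the coupling when forward). Axes as the coupling. Its waist has flat upright sides 38 mm apart in y, 38 mm tall, 34 mm long in x, to be gripped from above across y, between two end flanges 50 mm wide and 48 mm tall, 5 mm thick.
- collar (a joint): Slide of the latch collar along the coupling's +x (towards the tail), m. 0 = forward, latched: a fork under the ball holds the coupling down. 0.024 = fully back; ball free from 0.017. Spring pushes forward, 6 N at 0, 13 N at 0.024: keep it back until the coupling is off. Then, held by the collar, the coupling slips up to 24 mm tailward (collar back to 0).
- lock_grip (a point): On the lock's upright axis, mid-height of its thumb bar: x = 124, y = 0, z = 46 mm of the coupling (126 mm above the desk). Bar 30 mm long (point x), 9 mm thick (y), 20 mm tall (10 mm above and below this point). Under it a 33 mm pawl points to the point's -x. Lock on: bar along the tongue, pawl behind the collar's stop lug (lug top 9 mm below this point, 34 mm from the axis).
- lock (a joint): Angle of the lock, rad: 0 = on, the pawl points to the collar and blocks it; 1.571 = off, the pawl points to the coupling's -y. Turns anticlockwise seen from above. A detent resists with about 0.08 N m, is passed half way (0.79), then snaps over to the end.
- torch: Bystander: black pocket torch lying on the desk, 127 mm long, 32 mm thick, origin under its middle.
- pot: Bystander: clear screw-lid sample pot, 48 mm wide, 55 mm tall, origin at the centre of its foot.
- tape: Bystander: roll of tape lying flat, 96 mm wide, 36 mm high, origin at the centre of its underside.

How it is judged:
On the way, in this order (a step that is already met when the one before it is completed fails the run):
1. the lock has clicked over to off while the coupling still sits on the ball (value of joint lock above 1.3 rad and distance between coupling and ball below 0.01 m), for 0.2 s.
2. the latch collar is pulled back while the coupling still sits on the ball (value of joint collar above 0.016 m and distance between coupling and ball below 0.01 m), for 0.05 s.
At the end, for the whole second after the job is handed in: The coupling is held by the gripper, its socket centre more than 50 mm above the ball's centre and within 60 mm of it horizontally, upright within 15 degrees, still (under 30 mm/s), touching no part of the bench, with the lock still off (z of coupling in the frame of ball above 0.05 m and horizontal distance between coupling and ball below 0.06 m and angle between coupling's own z axis and vertical below 0.26 rad and contact force between the fingers and coupling above 1 N and contact force between coupling and bench below 0.2 N and linear speed of coupling below 0.03 m/s and value of joint lock above 1.3 rad); the arm keeps its last pose, push and grip.
It fails at once if the torch, the pot or the tape is pushed more than 30 mm (distance of any of torch, pot, tape from where it was at the start of the episode above 0.03 m).
It also fails if it takes over 51 s, if anything falls off the work surface, if the arm or the gripper's body presses on something with over 40 N, if the wrist force passes 120 N, or if a joint passes its speed limit or range.

## Robot

A 6-joint arm with a two-finger parallel gripper is mounted at the origin on the work surface. World frame = base frame: x ahead of the robot, y to its left, z up, the work surface at z = 0. Lengths are in m, angles in rad, forces in N, time in s.
With the tool pointing down it reaches from about 0.35 to 0.775 m from the base axis. Payload 7.3 kg.
Tool frame: the origin (TCP) lies midway between the tips of the shut fingers; the grasp point (between the pads) lies 19 mm behind it (arm.tcp_to_grasp is the distance from the TCP to the grasp point, in m); z points along the fingers, x is the direction in which the jaws open and shut, and the axes are right-handed (so a half turn about z gives the same grasp; the last joint's range is limited). The gripper opens to 92 mm and grips with 3 to 60 N. Pads are 19 mm wide; open, the fingers measure 130 mm over their backs; the gripper's body (75 mm by 190 mm) begins 47 mm behind the grasp point.
Start: joints at [1.076, 0.342, 1.524, -0, 1.275, -0.146], TCP at [0.179, 0.493, 0.227] pointing down, gripper open.
Joint ranges: [-2.53, 2.53], [-0.77, 2.02], [0.04, 2.7], [-1, 4.14], [0.28, 2.66], [-3.11, 3.11]. Speed limits (rad/s): [2.57, 2.57, 3.14, 3.14, 3.14, 3.14].

## Interface

Orientations are given as [roll, pitch, yaw] about the fixed x, y, z axes, in that order (R = Rz(yaw) Ry(pitch) Rx(roll)).
In Python, from plant import status, vision, workorder, arm gives the robot as it stands.
- The arm moves only by the tool send_rows, never from a script. Its argument "moves" is a list of rows, each a list of 7 numbers: the shift along the tool's x, y, z scaled (see below), then the turn, a rotation vector about the tool's x, y, z scaled (see below), then the opening in per cent of the stroke, from 0 (shut) to 100 (fully open). In form: [[dx, dy, dz, wx, wy, wz, claw], ...]. A call has 1 to 12 rows; each row shifts and turns the commanded pose from where the row before left it, along the tool's axes as they then stand; what a row does not reach is not made up. The controller multiplies each number of a shift by 0.05 m and each number of a turn by pi rad. A row lasts 1/10 s, in which the tool goes at most 50 mm and 8.59 degrees, less where a joint would pass 70% of its speed; a pose out of reach is approached as far as the arm can. A call with a number of a shift or a turn outside -1 to 1 is refused whole. A call with a gripper value outside its range is refused whole. The fingers move at their own pace and stop on an object; "grip_force" is the grip in N (left out, the last holds). Time passes only in rows, so rows that do not move let the fingers close. It gives the time, the measured TCP pose, the force and the opening at its end, in the units of the state.
- status.sense(): the state, without advancing time (a new reading comes with each control period).
- vision.snapshot(name): name is "scene" or "side" or "wrist"; returns a dict with "color" (384x512x3 uint8, red, green, blue), "vertical_fov" (degrees; the focal length in pixels is half the picture's height over the tangent of half this angle, whatever the lens; pixels are square), "cx", "cy" (the principal point, pixels), "origin" and "rotation" of the camera in the world. Camera axes: x right, y up, looking along -z (the intrinsics and any distortion apply to the point x, -y, -z); pixel columns grow to the right and rows downward; lengths in m; the calibration is good to about 2 mm. A picture is of the moment at which its call begins. There is no depth.
- workorder.job_done(): hands the job in, once; it reports no verdict.
The state is a dict: "time": time; "joints": joint angles; "joint_velocities": joint speeds; "effort": joint torques, N m; "tcp_pos": TCP position; "tool_rot": TCP orientation; "wrist_force": force on the tool from outside, world axes, zero at the start; "moment": the same for the moment, N m; "finger_gap": finger opening in m.
Only numpy, scipy, OpenCV 4.12 (cv2) and the standard library are available. Lean on these libraries where they do the work, as an engineer would, in place of code of your own. Each camera call takes 0.05 s, during which the arm holds its last target. There are 200 camera calls.

## Working session

There is one attempt and no reset: what is moved stays moved. The work goes in short steps, Python scripts to look and compute and a tool call to move; the robot and the scene stay as the last step left them, time stands still between calls to the robot, and variables do not carry over. Pictures are saved under pics/ and viewed, about 8 in all and at most 12, crops included, and the job is handed in when it is done.

Besides the shell and the picture viewer there is one more tool, called after "Request:" by a JSON object that holds its "op" and its "data", one argument or row to a line. send_rows: Moves the arm, as the interface text tells. Its arguments: {"type":"object","properties":{"moves":{"type":"array","items":{"type":"array","items":{"type":"number"}}},"grip_force":{"type":"number"}},"required":["moves"]}

```bash
ls; mkdir -p pics; python3 - <<'E'
from plant import status, vision, workorder, arm
import cv2,numpy as np
print(status.sense())
ims=[]
for n in ["scene","side","wrist"]:
    s=vision.snapshot(n); cv2.imwrite(f"pics/{n}0.png",s["color"][:,:,::-1])
    print(n,{k:v for k,v in s.items() if k!="color"})
E
```

```text
pics
{'time': 0.0, 'joints': array([ 1.07599419e+00,  3.42729306e-01,  1.52507774e+00, -2.93352597e-05,
        1.27539963e+00, -1.46003358e-01]), 'joint_velocities': array([ 0.00204177,  0.00013508, -0.00048173,  0.00022264, -0.00054665,
        0.00040893]), 'effort': array([ 2.75331353e-03, -4.31245387e+01, -2.44218886e+01,  7.18800444e-02,
        5.58816385e-02, -1.55294060e-04]), 'tcp_pos': array([0.17920799, 0.49300122, 0.22602037]), 'tool_rot': array([-3.14138559e+00,  1.60092415e-03,  1.22200628e+00]), 'wrist_force': array([ 0.40112498, -0.83279052, -0.16749721]), 'moment': array([-0.00525528,  0.07123984,  0.05003045]), 'finger_gap': 0.09171052960638064}
scene {'vertical_fov': 43.49535724208797, 'cx': 252.18138868138013, 'cy': 191.18741563710157, 'origin': array([1.27284282, 0.13324417, 0.67960482]), 'rotation': array([0.86793322, 0.00947696, 1.80490432])}
side {'vertical_fov': 45.103695066339625, 'cx': 257.91333197992435, 'cy': 188.0835112365179, 'origin': array([0.52032831, 0.69255816, 0.87754053]), 'rotation': array([ 7.53042301e-01,  1.54493805e-04, -3.01187380e+00])}
wrist {'vertical_fov': 59.9320829123223, 'cx': 257.6172325546194, 'cy': 191.6266127089319, 'origin': array([0.10735204, 0.51987699, 0.3845699 ]), 'rotation': array([-2.85194476e-01,  4.04480015e-04,  1.22245841e+00])}
```

View pics/scene0.png

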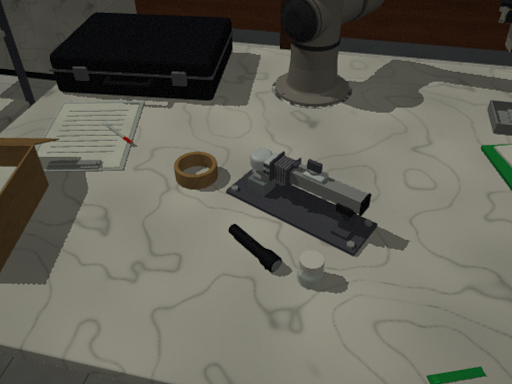

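View pics/side0.png

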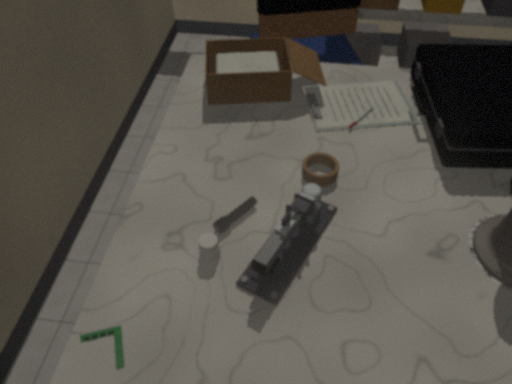

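```bash
cat > h.py <<'E'
import numpy as np,cv2
from scipy.spatial.transform import Rotation as R
def rot(s): return R.from_euler('xyz',s["rotation"]).as_matrix()
def f(s): return 192/np.tan(np.radians(s["vertical_fov"]/2))
def ray(s,u,v):
    d=rot(s)@np.array([(u-s["cx"])/f(s),-(v-s["cy"])/f(s),-1]); return s["origin"],d
def onz(s,u,v,z):
    o,d=ray(s,u,v); return o+d*(z-o[2])/d[2]
def proj(s,p):
    c=(np.atleast_2d(p)-s["origin"])@rot(s); return np.c_[s["cx"]-f(s)*c[:,0]/c[:,2], s["cy"]+f(s)*c[:,1]/c[:,2]]
def snap(n):
    from plant import vision
    return vision.snapshot(n)
E
python3 - <<'E'
from h import *
a=cv2.imread("pics/scene0.png")[135:260,215:390]; b=cv2.imread("pics/side0.png")[170:310,225:350]
b=np.clip(b.astype(float)*1.7,0,255).astype('uint8')
a=cv2.resize(a,None,fx=4,fy=4,interpolation=cv2.INTER_CUBIC);b=cv2.resize(b,None,fx=4,fy=4,interpolation=cv2.INTER_CUBIC)
cv2.imwrite("pics/a.png",a);cv2.imwrite("pics/b.png",b)
E
```

```text
(no output)
```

View pics/a.png

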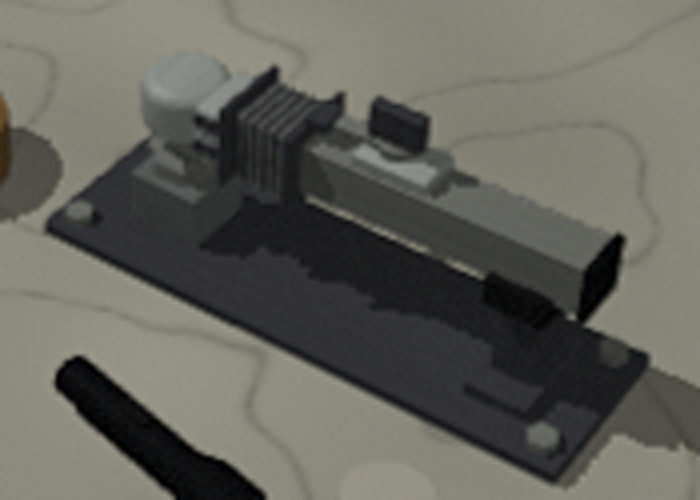

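View pics/b.png

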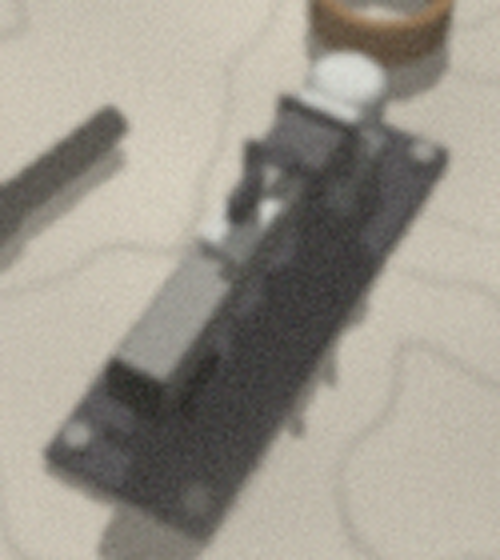

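```bash
python3 - <<'E'
from h import *
from plant import vision
S=vision.snapshot("scene");D=vision.snapshot("side")
sc=lambda x,y,z:onz(S,215+(x-1.5)/4,135+(y-1.5)/4,z)
sd=lambda x,y,z:onz(D,225+(x-1.5)/4,170+(y-1.5)/4,z)
r=lambda n,p:print(n,p.round(4))
r('plateL',sc(50,222,.01));r('plateB',sc(557,478,.01));r('plateR',sc(648,358,.01))
r('side plate TR',sd(447,155,.01));r('side BL',sd(47,455,.01));r('side BR',sd(203,538,.01))
r('bar sc L',sc(373,98,.136));r('bar sc R',sc(430,113,.136));r('bar side top',sd(252,143,.136)); r('bar side bot',sd(240,190,.136))
r('tail sc near',sc(580,275,.103));r('tail sc far',sc(622,237,.103));
r('tail sd',sd(112,360,.103));r('tail sd',sd(172,385,.103))
r('head sc',sc(186,65,.104));r('head sd',sd(348,72,.104))
E
```

```text
plateL [ 0.514  -0.1099  0.01  ]
plateB [0.6398 0.1702 0.01  ]
plateR [0.5492 0.208  0.01  ]
side plate TR [ 0.4246 -0.0707  0.01  ]
side BL [0.6353 0.1714 0.01  ]
side BR [0.5468 0.2099 0.01  ]
bar sc L [0.5352 0.0604 0.136 ]
bar sc R [0.5411 0.0881 0.136 ]
bar side top [0.5413 0.0451 0.136 ]
bar side bot [0.5447 0.0781 0.136 ]
tail sc near [0.6023 0.1659 0.103 ]
tail sc far [0.5716 0.1829 0.103 ]
tail sd [0.5994 0.169  0.103 ]
tail sd [0.5679 0.1799 0.103 ]
head sc [ 0.4846 -0.0415  0.104 ]
head sd [ 0.4922 -0.0437  0.104 ]
```

Request:
{"op": "send_rows", "data": {
  "moves": [
    [-0.457,0.804,0,0,0,0,50],
    [-0.457,0.804,0,0,0,0,50],
    [-0.457,0.804,0,0,0,0,50],
    [-0.457,0.804,0,0,0,0,50],
    [-0.457,0.804,0,0,0,0,50],
    [-0.457,0.804,0,0,0,0,50],
    [-0.457,0.804,0,0,0,0,50],
    [-0.457,0.804,0,0,0,0,50],
    [-0.457,0.804,0,0,0,0,50],
    [-0.457,0.804,0,0,0,0,50],
    [-0.457,0.804,0,0,0,0,50],
    [-0.457,0.804,0,0,0,0,50]
  ]
}}

```text
time: 1.45
tcp_pos: [0.54, 0.0691, 0.2267]
tool_rot: [3.142, -0.0, 1.222]
wrist_force: [0.5, 0.7, 0.5]
finger_gap: 0.046
```

Request:
{"op": "send_rows", "data": {
  "moves": [
    [0,0,0,0,0,0.0474,50],
    [0,0,0,0,0,0.0474,50],
    [0,0,0,0,0,0.0474,50],
    [0,0,0,0,0,0.0474,50],
    [0,0,0,0,0,0.0474,50],
    [0,0,0,0,0,0.0474,50],
    [0,0,0,0,0,0.0474,50],
    [0,0,0,0,0,0.0474,50],
    [0,0,0,0,0,0.0474,50],
    [0,0,0,0,0,0.0474,50],
    [0,0,0,0,0,0.0474,50],
    [0,0,0,0,0,0,50]
  ]
}}

```text
time: 2.65
tcp_pos: [0.539, 0.0709, 0.2266]
tool_rot: [3.142, 0.0, -0.417]
wrist_force: [0.2, 0.9, -0.3]
finger_gap: 0.0458
```

```bash
python3 - <<'E'
from h import *
from plant import status
s=status.sense();print(s["tcp_pos"],s["tool_rot"],s["finger_gap"],s["time"])
w=snap("wrist");print(w["origin"],w["rotation"])
a=cv2.imwrite("pics/w1.png",cv2.resize(w["color"][:,:,::-1],None,fx=1.5,fy=1.5,interpolation=cv2.INTER_CUBIC))
u=np.array([.4035,.915,0]);p=np.array([.489,-.043,0])
for n,x,z in[('lock',.124,.136),('collar',.058,.107),('head',0,.104),('tail',.238,.103)]:print(n,proj(w,p+u*x+[0,0,z])*1.5)
E
```

```text
[0.53899375 0.07086183 0.22658406] [ 3.14157426e+00  2.51158798e-04 -4.17348521e-01] 0.04578572144002399 2.65
[0.56934904 0.14098261 0.38501833] [-2.84527726e-01  3.79829459e-04 -4.16904779e-01]
lock [[388.21455158 294.66976403]]
collar [[388.13137962 383.4296029 ]]
head [[388.17277156 461.77886593]]
tail [[387.89639124  66.8634741 ]]
```

View pics/w1.png

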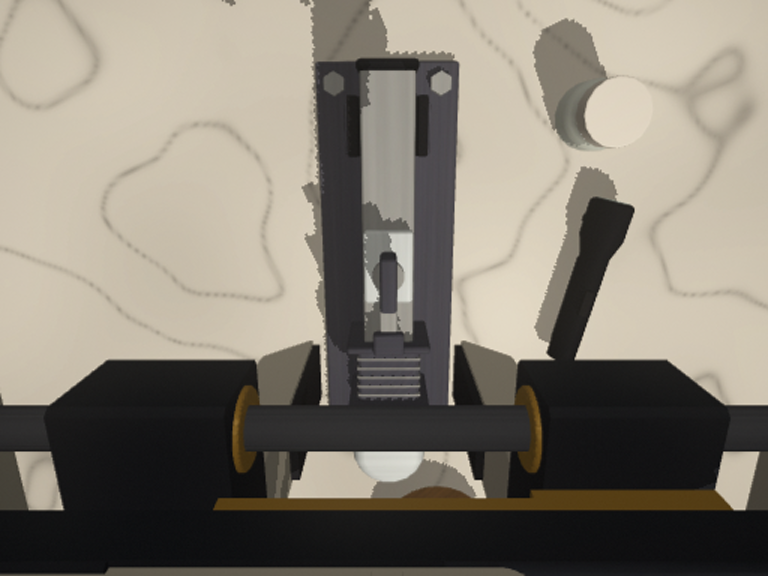

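```bash
python3 - <<'E'
from h import *
w=snap("wrist")
u=np.array([.4035,.915,0]);p=np.array([.489,-.043,0])
for n,x,z in[('bar head',.109,.136),('bar tail top',.139,.136),('bar tail bot',.139,.116),('flange back edge top',.082,.112),('lug',.090,.117),('tail',.238,.103),('tailbot',.238,.073),('plate ends',.262,.01)]:print(n,proj(w,p+u*x+[0,0,z])*1.5)
g=cv2.cvtColor(w["color"],cv2.COLOR_RGB2GRAY)
print(g[160:216,258].tolist())
E
```

```text
bar head [[388.10459505 321.7094477 ]]
bar tail top [[388.33564274 266.72922713]]
bar tail bot [[388.21617012 257.99462857]]
flange back edge top [[387.80841125 350.58763909]]
lug [[387.88064949 341.26020255]]
tail [[388.90266979  66.86955728]]
tailbot [[388.67533086  74.28904053]]
plate ends [[388.46232219  48.35912451]]
[121, 121, 121, 122, 121, 121, 122, 103, 53, 41, 41, 41, 44, 52, 61, 70, 69, 69, 70, 70, 69, 70, 69, 70, 70, 71, 71, 71, 71, 70, 71, 71, 71, 71, 71, 71, 71, 71, 71, 71, 70, 72, 72, 71, 72, 71, 71, 72, 77, 149, 156, 155, 155, 156, 155, 156]
```

Request:
{"op": "send_rows", "data": {
  "moves": [
    [0,-0.025,0.5,0,0,0,40],
    [0,-0.025,0.5,0,0,0,40],
    [0,-0.025,0.5,0,0,0,40],
    [0,0,0.4,0,0,0,40],
    [0,0,0.2,0,0,0,40],
    [0,0,0,0,0,0,40],
    [0,0,0,0,0,0,0],
    [0,0,0,0,0,0,0],
    [0,0,0,0,0,0,0],
    [0,0,0,0,0,0,0],
    [0,0,0,0,0,0,0],
    [0,0,0,0,0,0,0]
  ],
  "grip_force": 25
}}

```text
time: 3.95
tcp_pos: [0.5411, 0.0742, 0.1224]
tool_rot: [-3.141, -0.002, -0.416]
wrist_force: [1.2, -0.0, 3.2]
finger_gap: 0.009
```

Request:
{"op": "send_rows", "data": {
  "moves": [
    [0,0,0,0,0,-0.03,0],
    [0,0,0,0,0,-0.045,0],
    [0,0,0,0,0,-0.045,0],
    [0,0,0,0,0,-0.045,0],
    [0,0,0,0,0,-0.045,0],
    [0,0,0,0,0,-0.045,0],
    [0,0,0,0,0,-0.045,0],
    [0,0,0,0,0,-0.045,0],
    [0,0,0,0,0,-0.045,0],
    [0,0,0,0,0,-0.045,0],
    [0,0,0,0,0,-0.045,0],
    [0,0,0,0,0,-0.02,0]
  ]
}}

```text
time: 5.15
tcp_pos: [0.5405, 0.0739, 0.1223]
tool_rot: [3.141, 0.0, 1.16]
wrist_force: [-1.8, -1.7, 4.4]
finger_gap: 0.0089
```

```bash
python3 - <<'E'
from plant import status
s=status.sense()
for k in("tcp_pos","tool_rot","wrist_force","moment","finger_gap","time"):print(k,s[k])
E
```

```text
tcp_pos [0.54052021 0.07385386 0.12233059]
tool_rot [3.14110609e+00 4.80770629e-04 1.15960423e+00]
wrist_force [-1.84987506 -1.74108327  4.43329814]
moment [-0.3947585   0.28190694 -0.05115551]
finger_gap 0.008869684173260978
time 5.15
```

Request:
{"op": "send_rows", "data": {
  "moves": [
    [0,0,0,0,0,0,25],
    [0,0,0,0,0,0,25],
    [0,0,0,0,0,0,25],
    [0,0,-0.3,0,0,0,25],
    [0,0,-0.7,0,0,0,60],
    [0,0,-0.7,0,0,0,70],
    [0,0,-0.4,0,0,0,85]
  ]
}}

```text
time: 5.85
tcp_pos: [0.5413, 0.0744, 0.2294]
tool_rot: [3.139, -0.001, 1.154]
wrist_force: [1.4, -0.9, -0.3]
finger_gap: 0.0422
```

Request:
{"op": "send_rows", "data": {
  "moves": [
    [0,0,0,0,0,0.042,85],
    [0,0,0,0,0,0.042,85],
    [0,0,0,0,0,0.042,85],
    [0,0,0,0,0,0.042,85],
    [0,0,0,0,0,0.042,85],
    [0,0,0,0,0,0.042,85],
    [0,0,0,0,0,0.042,85],
    [0,0,0,0,0,0.042,85],
    [0,0,0,0,0,0.042,85],
    [0,0,0,0,0,0.042,85],
    [0,0,0,0,0,0.042,85],
    [0,0,0,0,0,0.04,85]
  ]
}}

```text
time: 7.05
tcp_pos: [0.5404, 0.0744, 0.2265]
tool_rot: [3.142, 0.001, -0.428]
wrist_force: [-0.1, -0.6, -0.5]
finger_gap: 0.0781
```

```bash
python3 - <<'E'
from h import *
from plant import status
s=status.sense();print(s["tcp_pos"],s["tool_rot"],s["finger_gap"],s["time"])
w=snap("wrist")
a=cv2.imwrite("pics/w2.png",cv2.resize(w["color"][:,:,::-1],None,fx=1.5,fy=1.5,interpolation=cv2.INTER_CUBIC))
u=np.array([.4035,.915,0]);p=np.array([.4906,-.0393,0])
for n,x,z in[('flange back edge top',.08,.112),('flange back front edge',.075,.112),('front flange',.041,.112),('waist',.058,.107),('tail',.238,.103)]:print(n,proj(w,p+u*x+[0,0,z])*1.5)
E
```

```text
[0.54042019 0.07441295 0.22646427] [ 3.14155180e+00  5.63407259e-04 -4.28340181e-01] 0.07807795543017071 7.05
flange back edge top [[389.15132655 353.46383652]]
flange back front edge [[389.24439014 361.21848243]]
front flange [[389.85463507 412.06794446]]
waist [[389.51098102 383.2008729 ]]
tail [[385.71213105  66.39652794]]
```

View pics/w2.png

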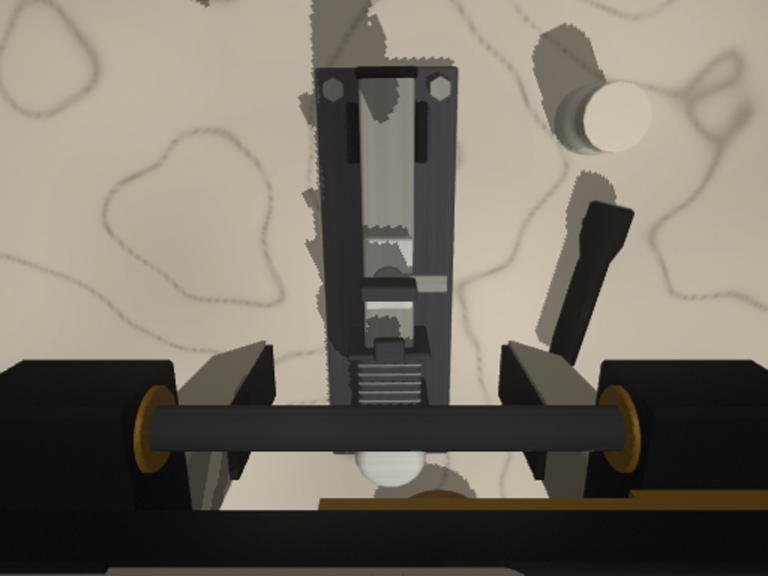

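Request:
{"op": "send_rows", "data": {
  "moves": [
    [0.012,0.69,0,0,0,-0.004,85],
    [0.012,0.69,0,0,0,0,85],
    [0,0,0.6,0,0,0,85],
    [0,0,0.7,0,0,0,85],
    [0,0,0.7,0,0,0,85],
    [0,0,0.6,0,0,0,85],
    [0,0,0.37,0,0,0,85],
    [0,0,0,0,0,0,85],
    [0,0,0,0,0,0,85]
  ]
}}

```text
time: 8.0
tcp_pos: [0.514, 0.0107, 0.0785]
tool_rot: [-3.141, 0.0, -0.409]
wrist_force: [-0.5, -0.5, -0.4]
finger_gap: 0.0776
```

Request:
{"op": "send_rows", "data": {
  "moves": [
    [0,0,0,0,0,0,0],
    [0,0,0,0,0,0,0],
    [0,0,0,0,0,0,0],
    [0,0,0,0,0,0,0],
    [0,0,0,0,0,0,0],
    [0,0,0,0,0,0,0],
    [0,0,0,0,0,0,0],
    [0,0,0,0,0,0,0]
  ],
  "grip_force": 55
}}

```text
time: 8.8
tcp_pos: [0.5139, 0.0107, 0.0784]
tool_rot: [-3.142, -0.0, -0.409]
wrist_force: [-0.5, 0.0, 2.2]
finger_gap: 0.0377
```

Request:
{"op": "send_rows", "data": {
  "moves": [
    [0,-0.055,0,0,0,0,0],
    [0,-0.055,0,0,0,0,0],
    [0,-0.055,0,0,0,0,0],
    [0,-0.055,0,0,0,0,0],
    [0,-0.055,0,0,0,0,0],
    [0,-0.055,0,0,0,0,0],
    [0,-0.055,0,0,0,0,0],
    [0,-0.055,0,0,0,0,0],
    [0,0,0,0,0,0,0],
    [0,0,0,0,0,0,0]
  ]
}}

```text
time: 9.8
tcp_pos: [0.5219, 0.0291, 0.0783]
tool_rot: [3.138, 0.0, -0.41]
wrist_force: [-4.4, -10.6, 4.6]
finger_gap: 0.0375
```

```bash
python3 - <<'E'
from h import *
from plant import status
s=status.sense()
for k in("tcp_pos","tool_rot","wrist_force","moment","finger_gap","time"):print(k,s[k])
b=snap("scene")["color"][135:260,215:390,::-1]
cv2.imwrite("pics/c.png",cv2.resize(b,None,fx=4,fy=4,interpolation=cv2.INTER_CUBIC))
E
```

```text
tcp_pos [0.52186792 0.02908142 0.07832961]
tool_rot [ 3.13845832e+00  4.85250761e-04 -4.09627420e-01]
wrist_force [ -4.42013117 -10.57531688   4.63571395]
moment [-1.56842239  0.69060024 -0.00978837]
finger_gap 0.03754334017083091
time 9.8
```

View pics/c.png

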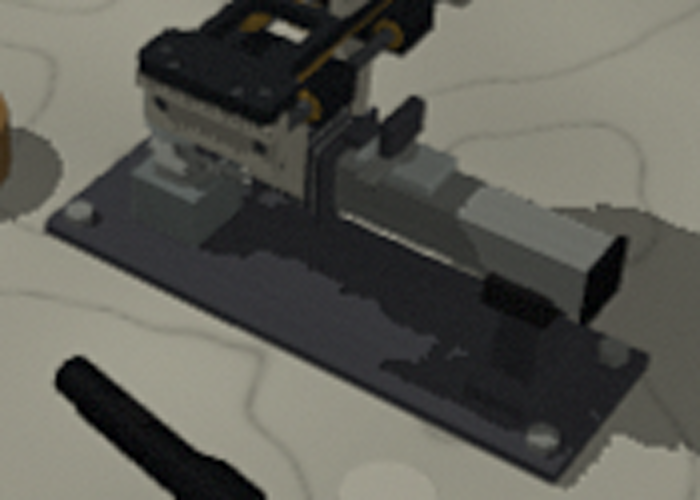

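Request:
{"op": "send_rows", "data": {
  "moves": [
    [0,-0.03,0,0,0,0,0],
    [0,0,-0.06,0,0,0,0],
    [0,0,-0.08,0,0,0,0],
    [0,0,-0.1,0,0,0,0],
    [0,0,-0.1,0,0,0,0],
    [0,0,-0.1,0,0,0,0],
    [0,0,-0.1,0,0,0,0]
  ]
}}

```text
time: 10.55
tcp_pos: [0.5223, 0.0323, 0.1043]
tool_rot: [3.141, 0.003, -0.41]
wrist_force: [0.5, 0.7, -7.1]
finger_gap: 0.0377
```

```bash
python3 - <<'E'
from h import *
from plant import status
s=status.sense()
for k in("tcp_pos","tool_rot","wrist_force","moment","finger_gap","time"):print(k,s[k])
b=snap("scene")["color"][95:245,200:390,::-1]
cv2.imwrite("pics/d.png",cv2.resize(b,None,fx=4,fy=4,interpolation=cv2.INTER_CUBIC))
E
```

```text
tcp_pos [0.52229354 0.03232744 0.10434735]
tool_rot [ 3.14116221e+00  2.56535503e-03 -4.10445510e-01]
wrist_force [ 0.48997415  0.7421544  -7.05591083]
moment [-0.13270238  0.09114975  0.0325642 ]
finger_gap 0.037683616401800575
time 10.55
```

View pics/d.png

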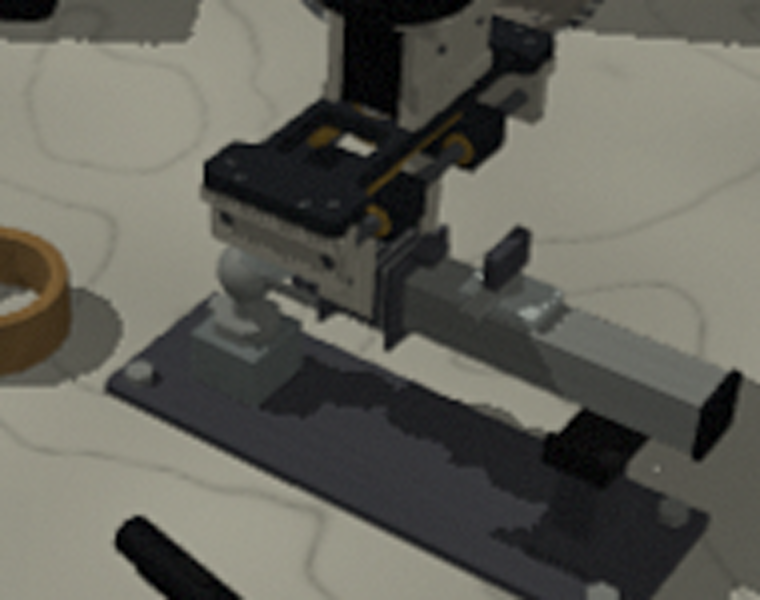

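Request:
{"op": "send_rows", "data": {
  "moves": [
    [0,0,-0.15,0,0,0,0],
    [0,0,-0.2,0,0,0,0],
    [0,0,-0.2,0,0,0,0],
    [0,0,-0.2,0,0,0,0],
    [0,0,-0.2,0,0,0,0],
    [0,0.1,-0.15,0,0,0,0],
    [0,0.15,0,0,0,0,0],
    [0,0.1,0,0,0,0,0],
    [0,0.05,0,0,0,0,0],
    [0,0,0,0,0,0,0],
    [0,0,0,0,0,0,0],
    [0,0,0,0,0,0,0]
  ]
}}

```text
time: 11.8
tcp_pos: [0.5152, 0.014, 0.16]
tool_rot: [-3.142, 0.0, -0.41]
wrist_force: [-0.0, 0.5, -5.9]
finger_gap: 0.0375
```

```bash
python3 - <<'E'
from h import *
from plant import status
b=snap("scene")["color"][75:225,200:390,::-1]
cv2.imwrite("pics/e.png",cv2.resize(b,None,fx=4,fy=4,interpolation=cv2.INTER_CUBIC))
s=status.sense()
for k in("tcp_pos","tool_rot","wrist_force","moment","finger_gap","time","joint_velocities"):print(k,s[k])
E
```

```text
tcp_pos [0.51518846 0.01407787 0.16003943]
tool_rot [-3.14149032e+00  2.94171961e-04 -4.09521087e-01]
wrist_force [-0.28245387  0.42688577 -6.28470675]
moment [-0.10396781  0.08634468  0.05247639]
finger_gap 0.03757428188988412
time 11.85
joint_velocities [ 0.00329727 -0.00110489 -0.00132661 -0.00025405  0.00155884  0.00070725]
```

View pics/e.png

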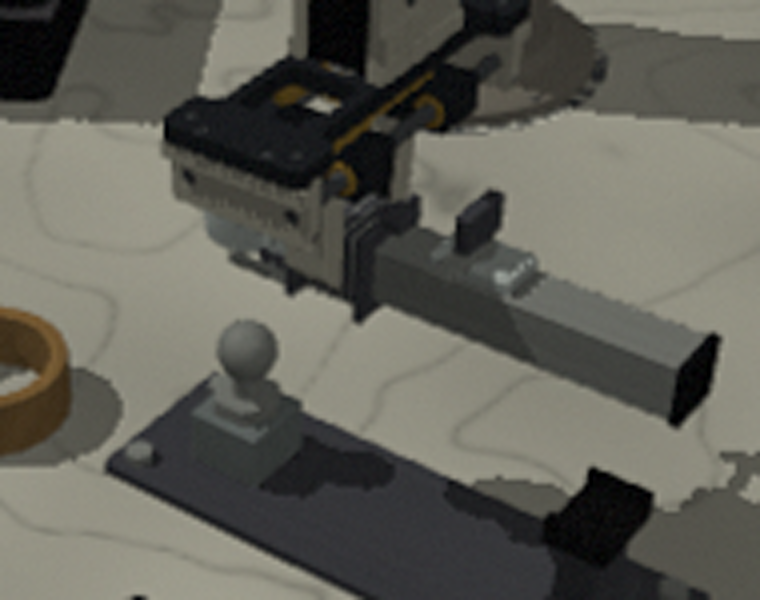

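```bash
python3 -c "
from plant import workorder
print(workorder.job_done())"
```

```text
the job is handed in; nothing more can be done
None
```

The coupling is off the ball and held up in the gripper, and I have handed the job in at about 12 s of the 51 s allowed. The hand-in gives no verdict.

- **Lock:** I gripped the thumb bar and turned it 90° anticlockwise. The wrist picture afterwards showed the bar crosswise and the pawl pointing to the coupling's -y, so it was off.
- **Collar:** I gripped its waist with the grip set to 55 N and pulled it back. The arm measured about 20 mm of travel with about 11.5 N of pull, which fits the spring. I then went 1.5 mm further back before lifting.
- **Final state:** the tool had risen about 82 mm from where it gripped. It was still and carrying about 6.3 N, which matches the coupling's weight. The last picture shows the coupling level over the bench, touching nothing, with the lock bar still crosswise.

One disagreement came up: my first position from the two fixed cameras was about 4 mm off along the tongue compared with the wrist view. I corrected to the wrist view before gripping the lock. I did not measure the torch, pot or tape again afterwards; the arm stayed well above them.

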